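# Wind the tea light up on the display riser

## Task

Slide the coaster, with its tea light riding on it, along the riser's deck (keep it flat on the deck, do not pick it up) until it drops flat into the pocket of the lowered tray. Then take the crank by its free-spinning grip and wind it clockwise in one steady go, no faster than a turn a second and without letting go on the way, until the tray is fully up; then let go. The tea light must stay standing on the coaster, and the sauce bottles, drinks can and salt shaker standing around are to stay where they are.

Things in the scene. Friction and masses are not known exactly. Their poses are not given: they have to be found in the camera images.
- riser: Dark steel cranked display riser, fixed; origin on the table under it. Its x points away from the robot (yaw within 0.12), y left. From right to left: loading deck (y -180..-2 mm), aluminium lifting tray (y 0..118), foot 20 mm high with the crank gearbox (y 118..236). It spans x -70..75 mm.
- deck (a point): Point on top of the loading deck, a light wood board, at riser (0, -90, 40) mm; axes as the riser's. The deck spans riser x -60..75, y -180..-2 mm, its top 40 mm above the table. A dark rail (riser x -70..-60) runs along its near edge, 12 mm higher than the deck. The far side and right end are open.
- pocket (a point): Centre of the tray's pocket floor, moves with the tray; axes as the riser's; at riser (-10, 58, 36) mm when down. Pocket 101 (x) x 100 mm (y), 3.5 mm deep. Right lip (8 mm wide) and far shelf (35 mm) lie 0.5 mm below the deck; near side (x -51) has a rail, left end (y +50) a stop, both 18 mm above the floor. A coaster slid left along the deck's rail runs over the lip to the stop and drops in.
- tray (a joint): Height of the tray above its lowest place (m), 0 to 0.045; at 0 at the start. Driven only by the crank, 18 mm a turn; stays where it is left.
- crank (a joint): Angle of the crank (rad): 0 at the start, grows clockwise seen from above, up to the stop at 15.71 (two and a half turns), where the tray is fully up. Turning it takes about 0.1 N m (2 N at the grip); it stays where it is left.
- gearbox: Red round gearbox, 100 mm across, its axis upright at riser (20, 180) mm; origin on that axis 20 mm above the table, gearbox top 90 mm above the table. The crank turns about this axis. Its yaw varies freely; the crank points along its x axis at the start.
- grip_mid (a point): Middle of the crank's black upright grip, a free-spinning knob 26 mm in diameter and 46 mm tall, 50 mm from the crank's axis. The point lies 130 mm above the table; the grip spans 104 to 150 mm above the table; the flat steel crank arm lies below it (94 to 102 mm).
- coaster: Square green coaster, 94 x 94 x 9 mm, about 60 g; origin at the centre of its underside, z up, x and y along its sides. Lies loose on the deck, up to 0.4 rad askew; may stick out a little past the deck's far side or right end.
- tealight: Tea light in a metal cup, 38 mm across, 17 mm tall, standing loose on the coaster within 10 mm of its middle; origin at the centre of its underside.
- salt_shaker: Bystander, loose: glass salt shaker, 44 mm across, 90 mm tall; origin at the centre of its underside.
- chilli_sauce: Bystander, loose: red sauce bottle with a gold cap, 45 mm across, 193 mm tall; origin at the centre of its underside.
- brown_sauce: Bystander, loose: dark-labelled sauce bottle with a gold cap, 58 mm across, 207 mm tall; origin at the centre of its underside.
- soda_can: Bystander, loose: orange drinks can, 53 mm across, 134 mm tall; origin at the centre of its underside.
Mind the look-alikes: they are no part of the job. What is shaped like the tealight but red is not meant.

How it is judged:
By the outcome, as a careful person would: the job done as asked, in the order asked, and still so for the second after the job is handed in, with the robot touching nothing.
It also fails if it takes over 72 s, if anything falls off the work surface, if the arm or the gripper's body presses on something with over 40 N, if the wrist force passes 120 N, or if a joint passes its speed limit or range.

## Robot

A 6-joint arm with a two-finger parallel gripper is mounted at the origin on the work surface; the furniture and walls round the work are solid. World frame = base frame: x ahead of the robot, y to its left, z up, the work surface at z = 0. Lengths are in m, angles in degrees, forces in N, time in s.
With the tool pointing down it reaches from about 0.4 to 0.825 m from the base axis. Payload 7 kg.
Tool frame: the origin (TCP) lies at the very end of the fingers, on their centre line; the grasp point (between the pads) lies r.pinch_z behind it (r.pinch_z is the distance from the TCP to the grasp point, in m); z points along the fingers, y is the direction in which the jaws open and shut (so a half turn about z gives the same grasp; the last joint's range is limited). The gripper opens to 88 mm and grips with 3 to 60 N. Pads are 19 mm wide; open, the fingers measure 130 mm over their backs; the gripper's body (78 mm by 193 mm) begins 47 mm behind the grasp point.
Start: joints at [88.7, 20.546, 0.682, 0, -70.136, -16.507], TCP at [0.206, 0.643, 0.227] pointing down, gripper open.
Joint ranges: [-176.03, 176.03], [-82.01, 121.73], [-58.28, 71.71], [-173.87, 95.51], [-174.79, -0.11], [-173.66, 173.66]. Speed limits (degrees/s): [136.94, 136.94, 172.46, 180, 180, 180].

## Interface

Orientations are given as [roll, pitch, yaw] about the fixed x, y, z axes, in that order (R = Rz(yaw) Ry(pitch) Rx(roll)).
In Python, from plant import r gives the robot as it stands. The module is installed in compiled form; this text tells all that it offers.
- The arm moves only by the tool servo_tool, never from a script. Its argument "steps" is a list of rows, each a list of 5 numbers: the finger opening in cm, from 0 to 8.76, then the shift along the tool's x, y, z in cm, then the turn about the tool's z in degrees. In form: [[fingers, x, y, z, spin], ...]. A call has 1 to 8 rows; each row shifts and turns the commanded pose from where the row before left it, along the tool's axes as they then stand; what a row does not reach is not made up. A row lasts 1/8 s, in which the tool goes at most 62.5 mm and 10.7 degrees, less where a joint would pass 70% of its speed; a pose out of reach is approached as far as the arm can. A call with a gripper value outside its range is refused whole. The fingers move at their own pace and stop on an object; "squeeze" is the grip in N (left out, the last holds). Time passes only in rows, so rows that do not move let the fingers close. It gives the time, the measured TCP pose, the force and the opening at its end, in the units of the state.
- r.get_state(): the state, without advancing time (a new reading comes with each control period).
- r.capture(name): name is "scene" or "top"; returns the picture (400x640x3 uint8, red, green, blue); there is no depth.
- r.calibration(name): a dict with "K" (3x3 intrinsics, pixels), "rvec" (rotation vector, rad) and "tvec" (3), from world to camera coordinates, as OpenCV has them. Camera axes: x right, y down, z forward; pixel columns grow to the right and rows downward; lengths in m; the calibration is good to about 2 mm. A picture is of the moment at which its call begins. calibration takes no time and is no camera call.
- r.close_job(): hands the job in, once; it reports no verdict.
The state is a dict: "time_s": time; "joints": joint angles; "qd": joint speeds; "joint_torque": joint torques, N m; "tcp_pos": TCP position; "eef_rot": TCP orientation; "contact_force": force on the tool from outside, world axes, zero at the start; "moment": the same for the moment, N m; "gripper_width": finger opening in m.
Only numpy, scipy, OpenCV 4.12 (cv2) and the standard library are available. Lean on these libraries where they do the work, as an engineer would, in place of code of your own. Each camera call takes 0.05 s, during which the arm holds its last target.

## Working session

There is one attempt and no reset: what is moved stays moved. The work goes in short steps, Python scripts to look and compute and a tool call to move; the robot and the scene stay as the last step left them, time stands still between calls to the robot, and variables do not carry over. Pictures are saved under pics/ and viewed, and the job is handed in when it is done.

Besides the shell and the picture viewer there is one more tool, called after "Request:" by a JSON object that holds its "op" and its "data". servo_tool: Moves the arm, as the interface text tells. Its arguments: {"type":"object","properties":{"steps":{"type":"array","items":{"type":"array","items":{"type":"number"}}},"squeeze":{"type":"number"}},"required":["steps"]}

```bash
mkdir -p pics; python3 - <<'E'
from plant import r
import cv2
print(r.get_state(), r.pinch_z)
for n in("scene","top"):
    c=r.calibration(n); print(n,c)
    cv2.imwrite(f"pics/{n}0.png",cv2.cvtColor(r.capture(n),cv2.COLOR_RGB2BGR))
E
```

```text
{'time_s': 0.0, 'joints': array([ 8.87019704e+01,  2.05903397e+01,  6.32624953e-01, -2.18611916e-02,
       -7.01345845e+01, -1.65089986e+01]), 'qd': array([ 0.03225829,  0.10294064,  0.08441369,  0.0136625 , -0.08088206,
        0.01441445]), 'joint_torque': array([-4.82042105e-04, -5.82721674e+01,  2.93047446e+01,  6.99722752e+00,
        6.70033711e-03, -1.58403782e-04]), 'tcp_pos': array([0.20626475, 0.64218971, 0.22562084]), 'eef_rot': array([ 1.79905665e+02, -6.52746439e-03, -1.78144681e+01]), 'contact_force': array([-0.54502533, -0.5493179 ,  0.5383849 ]), 'moment': array([0.0293564 , 0.02917724, 0.01368845]), 'gripper_width': 0.0875222128694612} 0.0188
scene {'K': array([[405.50880128,   0.        , 313.16386111],
       [  0.        , 405.50880128, 201.96831071],
       [  0.        ,   0.        ,   1.        ]]), 'rvec': array([ 2.07094741, -0.48985326,  0.2942688 ]), 'tvec': array([-0.37380625,  0.17653931,  0.88642413])}
top {'K': array([[507.64629361,   0.        , 323.61247645],
       [  0.        , 507.64629361, 189.62764034],
       [  0.        ,   0.        ,   1.        ]]), 'rvec': array([ 2.17752372, -2.16271216,  0.11965585]), 'tvec': array([-0.02538966,  0.42572843,  1.28209155])}
```

View pics/scene0.png

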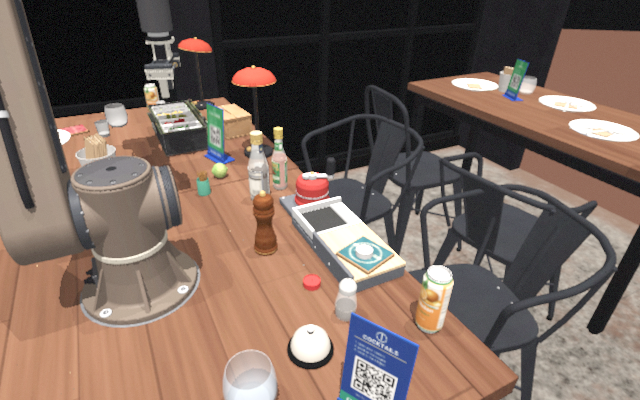

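View pics/top0.png

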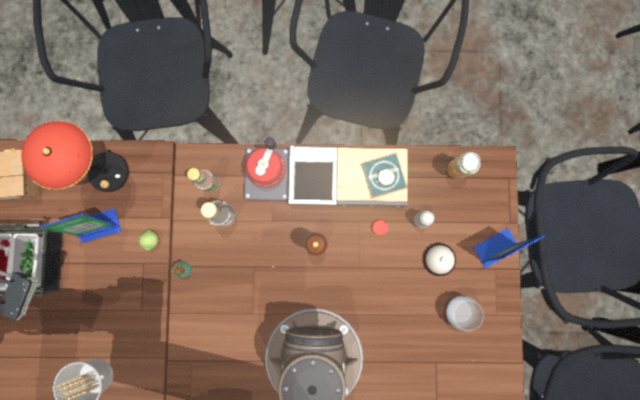

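```bash
python3 - <<'E'
import cv2
a=cv2.imread("pics/top0.png")[130:260,170:500]
cv2.imwrite("pics/t0c.png",cv2.resize(a[:90,60:250],None,fx=4.2,fy=4.2,interpolation=cv2.INTER_CUBIC))
a=cv2.imread("pics/scene0.png")[160:350,240:480]
cv2.imwrite("pics/s0c.png",cv2.resize(a,None,fx=3.1,fy=3.1,interpolation=cv2.INTER_CUBIC))
E
```

```text
(no output)
```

View pics/t0c.png

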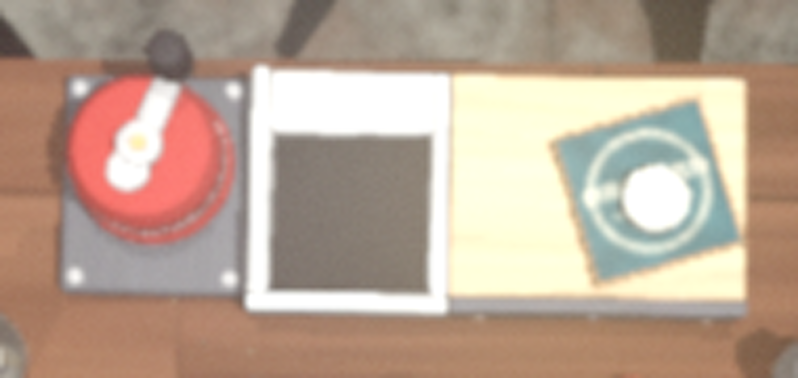

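View pics/s0c.png

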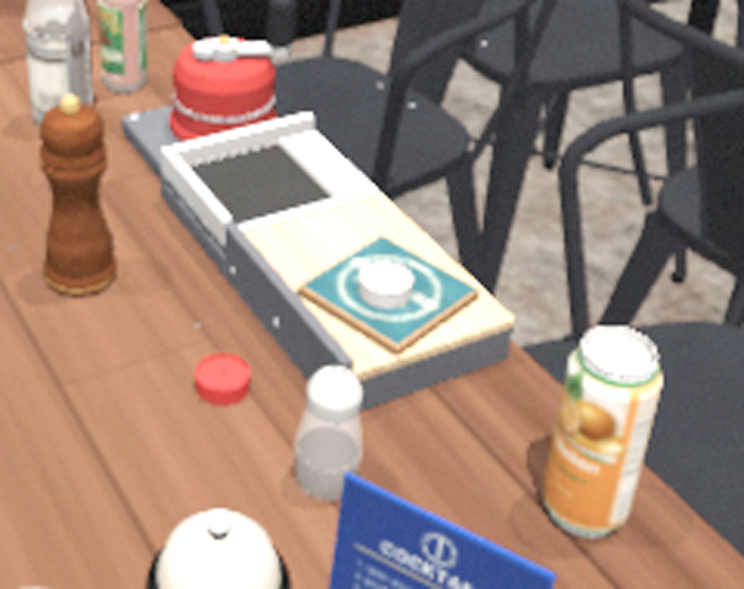

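```bash
cat > h.py <<'E'
from plant import r
import cv2, numpy as np
from scipy.optimize import least_squares
def cam(n):
    c=r.calibration(n);R=cv2.Rodrigues(c["rvec"])[0];return c["K"],R,np.array(c["tvec"]).ravel()
def proj(n,P):
    K,R,t=cam(n);q=(np.atleast_2d(P)@R.T+t)@K.T;return q[:,:2]/q[:,2:]
def back(n,uv,z):
    K,R,t=cam(n);d=R.T@np.linalg.solve(K,[uv[0],uv[1],1]);o=-R.T@t
    return o+d*(z-o[2])/d[2]
T=lambda u,v:(u/4.2+230-.5*(1-1/4.2),v/4.2+130-.5*(1-1/4.2))
S=lambda u,v:(u/3.1+240-.34,v/3.1+160-.34)
def save(n,name,box=None,f=1):
    a=cv2.cvtColor(r.capture(n),cv2.COLOR_RGB2BGR)
    if box: a=a[box[1]:box[3],box[0]:box[2]]
    cv2.imwrite("pics/"+name,cv2.resize(a,None,fx=f,fy=f,interpolation=cv2.INTER_CUBIC))
def RZ(a): return np.array([[np.cos(a),-np.sin(a)],[np.sin(a),np.cos(a)]])
E
python3 - <<'E'
from h import *
obs=[("top",T(746,79),(75,-180,40)),("top",T(452,75),(75,-2,40)),("top",T(64,293),(-70,236,20)),
("top",T(68,78),(75,236,20)),("top",T(748,298),(-60,-180,40)),
("scene",S(513,322),(75,-180,40)),("scene",S(379,194),(75,-2,40)),("scene",S(352,358),(-70,-180,52))]
def f(p,each=False):
    e=[]
    for n,uv,P in obs:
        xy=RZ(p[2])@np.array(P[:2])/1e3+p[:2]
        e.append(proj(n,[*xy,P[2]/1e3])[0]-uv)
    return np.array(e).ravel()
s=least_squares(f,[.5,.0,0],loss="soft_l1");print(s.x,np.degrees(s.x[2]));print(f(s.x).reshape(-1,2).round(1))
p=s.x
w=lambda x,y:RZ(p[2])@np.array([x,y])/1e3+p[:2]
print("deck",w(0,-90),"pocket",w(-10,58),"gear",w(20,180))
inv=lambda q:(RZ(p[2]).T@(np.array(q)[:2]-p[:2])*1e3)
C=[back("top",T(*c),.049) for c in[(697,97),(740,240),(597,285),(550,145)]]
C=np.array(C)[:,:2];print("coaster",C,C.mean(0),"riser",inv(C.mean(0)),[inv(c).round(0) for c in C],np.linalg.norm(np.roll(C,1,0)-C,axis=1))
C2=np.array([back("scene",S(*c),.049)[:2] for c in[(382,238),(476,295),(398,347),(301,291)]]);print("scene",C2,C2.mean(0),[inv(c).round(0) for c in C2])
d=C[0]-C[3];print("edge ang",np.degrees(np.arctan2(*d[::-1])),np.degrees(np.arctan2(*(C[1]-C[2])[::-1])))
for n,uv in(("top",T(655,198)),("scene",S(387,272))):
    q=back(n,uv,.066);print("tl",q,inv(q))
g=back("top",T(168,52),.15);print("grip",g,inv(g)); h=back("top",T(138,142),.105);print("hub",h,inv(h))
for nme,n,uv,z in[("can","top",(468,161),.134),("salt","top",(426,219),.09),("mill","top",(316,243),.17),("red","top",(380,228),.015),("b1","top",(208,209),.207),("b2","top",(193,174),.193)]:
    q=back(n,uv,z);print(nme,q[:2].round(3),inv(q).round(0))
E
```

```text
[ 0.45783322 -0.0554176  -0.00491812] -0.2817877807642406
[[ 0.  -0.1]
 [ 0.5 -0.1]
 [-0.7  4.1]
 [-0.  -0.5]
 [-0.1  0.3]
 [ 1.9 -1.7]
 [ 1.3 -0.9]
 [-1.9  1.9]]
deck [ 0.45739059 -0.14541651] pocket [0.44811859 0.00263088] gear [0.47871824 0.12448186]
coaster [[ 0.51861242 -0.20439611]
 [ 0.43183409 -0.22950293]
 [ 0.40411478 -0.14353657]
 [ 0.48862618 -0.11548176]] [ 0.46079687 -0.17322934] riser [   3.54301833 -117.79574251] [array([  62., -149.]), array([ -25., -174.]), array([-53., -88.]), array([ 31., -60.])] [0.09383463 0.09033732 0.09032484 0.08904633]
scene [[ 0.48874577 -0.12259883]
 [ 0.51148429 -0.2109312 ]
 [ 0.42960992 -0.23337239]
 [ 0.40071144 -0.15157224]] [ 0.45763786 -0.17961866] [array([ 31., -67.]), array([  54., -155.]), array([ -27., -178.]), array([-57., -96.])]
edge ang -71.36339476439275 -72.12841263166837
tl [ 0.45463939 -0.17643269  0.066     ] [  -2.59862965 -121.02932856]
tl [ 0.45534245 -0.17810421  0.066     ] [  -1.88735963 -122.69737864]
grip [0.5235613  0.10515845 0.15      ] [ 64.93754674 160.89737106]
hub [0.47983343 0.12614466 0.105     ] [ 21.10699899 181.66826203]
can [ 0.485 -0.363] [  28. -308.]
salt [ 0.349 -0.271] [-108. -216.]
mill [ 0.289 -0.005] [-169.   49.]
red [ 0.329 -0.168] [-129. -113.]
b1 [0.362 0.232] [-97. 287.]
b2 [0.441 0.271] [-18. 326.]
```

```bash
python3 - <<'E'
from h import *
b=back("top",(108,172),.02);print("lampbase",b,back("scene",(258,150),.01))
for z in(.25,.3,.35,.4,.45):
    print(z,back("top",(47,152),z)[:2].round(3),"scene",proj("scene",[b[0],b[1],z]).round(0), back("top",(57,155),z)[:2].round(3))
print("sign",back("top",(80,222),.1),"mill bottom",back("scene",(265,250),0),"box",back("top",(5,165),.1))
E
```

```text
lampbase [0.46786549 0.53353209 0.02      ] [0.46972404 0.54034034 0.01      ]
0.25 [0.478 0.568] scene [[254.  84.]] [0.472 0.546]
0.3 [0.469 0.541] scene [[253.  69.]] [0.463 0.52 ]
0.35 [0.461 0.513] scene [[252.  53.]] [0.455 0.494]
0.4 [0.452 0.486] scene [[251.  36.]] [0.446 0.468]
0.45 [0.443 0.459] scene [[250.  19.]] [0.438 0.441]
sign [0.33567338 0.56042095 0.1       ] mill bottom [ 0.28269467 -0.00955301  0.        ] box [0.47214769 0.74917228 0.1       ]
```

Request:
{"op": "servo_tool", "data": {"steps": [[4.6, 0, 0, -4, -4.45], [4.6, 0, 0, -4, -4.45], [4.6, 0, 0, -4, -4.45], [4.6, 0, 0, -3, -4.45], [4.6, 2.5, 5, 0, 0], [4.6, 2.5, 5.5, 0, 0], [4.6, 2.5, 5.5, 0, 0], [4.6, 2.5, 5.5, 0, 0]]}}

```text
time_s: 1.1
tcp_pos: [0.3068, 0.4256, 0.3763]
eef_rot: [180.0, 0.0, 0.0]
contact_force: [0.7, 0.6, 0.7]
gripper_width: 0.0457
```

Request:
{"op": "servo_tool", "data": {"steps": [[4.6, 2.5, 5.5, 0, 0], [4.6, 2.5, 5.5, 0, 0], [4.6, 2.5, 5.5, 0, 0], [4.6, 2.5, 5.5, 0, 0], [4.6, 2.5, 5.5, 0, 0], [4.6, 2.5, 5.5, 0, 0], [4.6, 2.5, 5.5, 0, 0], [4.6, 2.5, 5.5, 0, 0]]}}

```text
time_s: 2.1
tcp_pos: [0.5066, -0.0144, 0.3765]
eef_rot: [-180.0, -0.0, 0.0]
contact_force: [0.7, 1.4, 0.1]
gripper_width: 0.0457
```

Request:
{"op": "servo_tool", "data": {"steps": [[4.6, 1.2, 5.5, 0, 0.3], [4.6, 1.2, 5.5, 0, 0], [4.6, 1.15, 5.3, 0, 0], [4.6, 0, 0, 6, 0], [4.6, 0, 0, 6, 0], [4.6, 0, 0, 6, 0], [4.6, 0, 0, 5, 0], [4.6, 0, 0, 0, 0]]}}

```text
time_s: 3.1
tcp_pos: [0.5383, -0.1754, 0.1429]
eef_rot: [-180.0, 0.5, -0.3]
contact_force: [0.0, -0.7, 1.4]
gripper_width: 0.0457
```

```bash
python3 - <<'E'
from h import *
save("scene","s1.png",(300,170,480,340),4)
save("top","t1.png",(290,130,480,230),4)
E
```

```text
(no output)
```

View pics/s1.png

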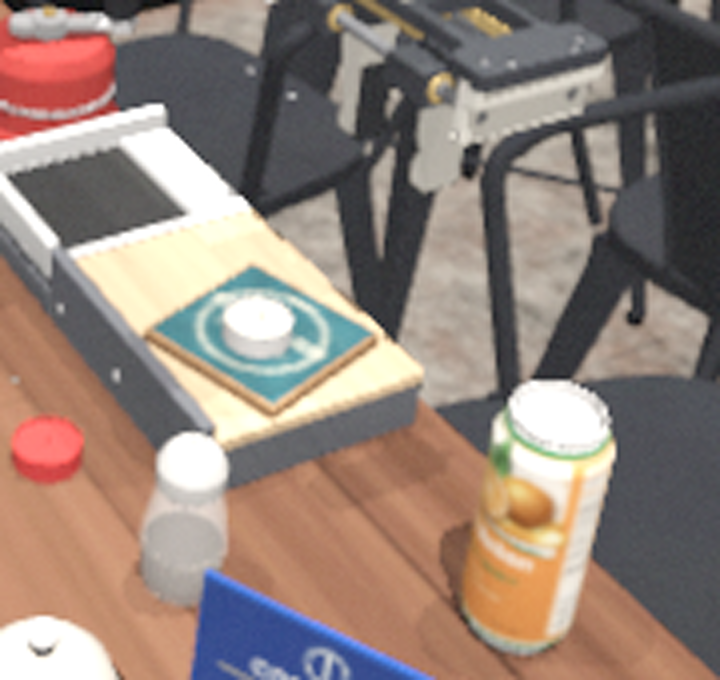

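View pics/t1.png

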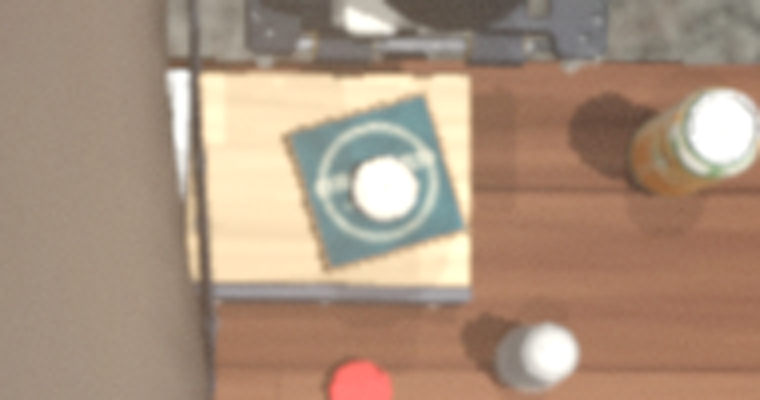

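Request:
{"op": "servo_tool", "data": {"steps": [[4.6, 0.3, 0, 3, 0], [4.6, 0.2, 0.1, 3, 0], [4.6, 0, 0, 2, 0], [4.6, 0, 0, 1, 0], [4.6, 0, 0, 0, 0]]}}

```text
time_s: 3.82
tcp_pos: [0.5472, -0.1766, 0.0578]
eef_rot: [180.0, -0.1, -0.3]
contact_force: [-0.5, -0.0, -0.3]
gripper_width: 0.0459
```

Request:
{"op": "servo_tool", "data": {"steps": [[4.6, 0, 0, 1.0, 0], [4.6, 0, 0, 0.4, 0], [4.6, 0, 0, 0, 0]]}}

```text
time_s: 4.2
tcp_pos: [0.5461, -0.1766, 0.0424]
eef_rot: [180.0, 0.0, -0.3]
contact_force: [0.2, 0.6, -0.5]
gripper_width: 0.0459
```

```bash
python3 - <<'E'
from h import *
save("scene","s2.png",(300,170,480,340),4)
E
```

```text
(no output)
```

View pics/s2.png

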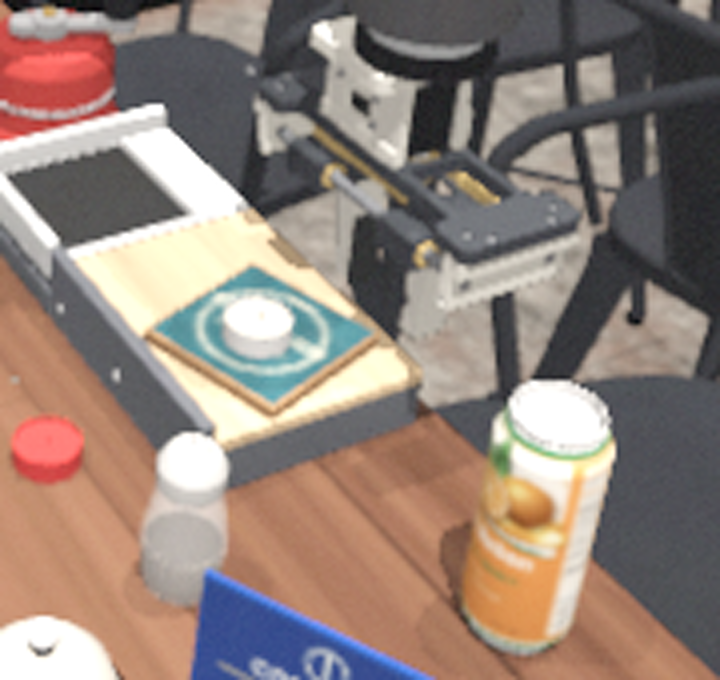

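Request:
{"op": "servo_tool", "data": {"steps": [[4.6, -0.3, 0, -0.1, 0], [4.6, -0.4, 0, 0, 0], [4.6, -0.4, 0, 0, 0], [4.6, -0.4, 0, 0, 0], [4.6, -0.4, 0, 0, 0], [4.6, -0.4, 0, 0, 0], [4.6, -0.4, 0, 0, 0], [4.6, -0.4, 0, 0, 0]]}}

```text
time_s: 5.25
tcp_pos: [0.5153, -0.1764, 0.0437]
eef_rot: [180.0, -0.0, -0.3]
contact_force: [1.3, 0.2, 0.3]
gripper_width: 0.0459
```

```bash
python3 - <<'E'
from h import *
save("scene","s3.png",(300,170,480,340),4)
E
```

```text
(no output)
```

View pics/s3.png

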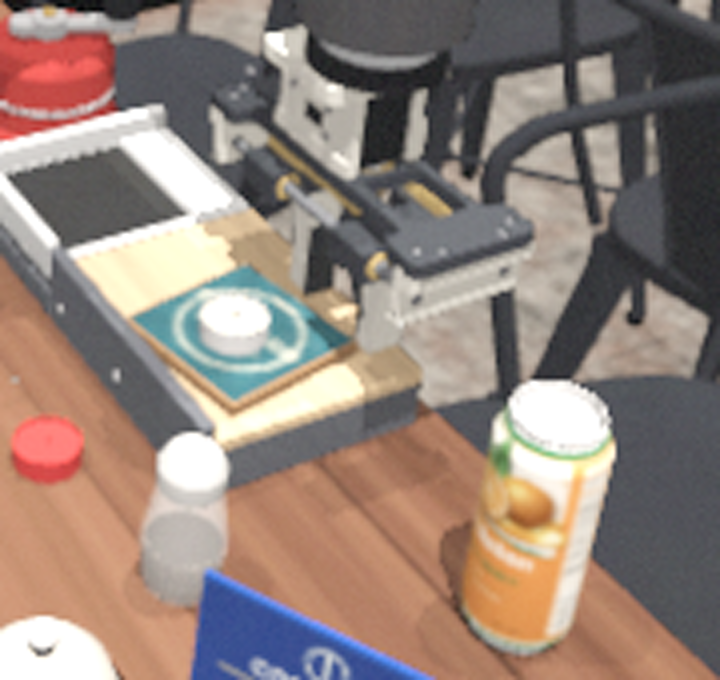

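Request:
{"op": "servo_tool", "data": {"steps": [[4.6, -0.3, 0, 0, 0], [4.6, -0.3, 0, 0, 0], [4.6, -0.2, 0, 0, 0], [4.6, -0.2, 0, 0, 0]]}}

```text
time_s: 5.8
tcp_pos: [0.5051, -0.1763, 0.0435]
eef_rot: [-180.0, 0.0, -0.3]
contact_force: [0.7, -0.8, 0.3]
gripper_width: 0.0459
```

```bash
python3 - <<'E'
from h import *
save("scene","s4.png",(300,170,480,340),4)
E
```

```text
(no output)
```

View pics/s4.png

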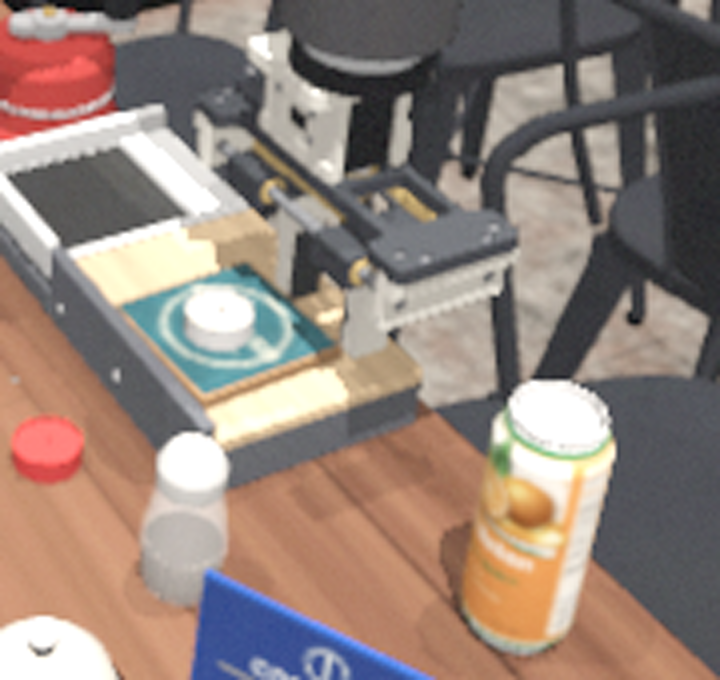

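Nearly square, a few mm from the rail. Continue gently.

Request:
{"op": "servo_tool", "data": {"steps": [[4.6, -0.2, 0, 0, 0], [4.6, -0.1, 0, 0, 0], [4.6, -0.1, 0, 0, 0]]}}

```text
time_s: 6.22
tcp_pos: [0.5013, -0.1763, 0.0436]
eef_rot: [180.0, -0.0, -0.3]
contact_force: [0.6, -1.1, -0.9]
gripper_width: 0.0457
```

Request:
{"op": "servo_tool", "data": {"steps": [[4.6, -0.1, 0, 0, 0], [4.6, -0.1, 0, 0, 0]]}}

```text
time_s: 6.48
tcp_pos: [0.5009, -0.1764, 0.0441]
eef_rot: [180.0, -0.2, -0.3]
contact_force: [6.7, -1.7, 0.3]
gripper_width: 0.0457
```

```bash
python3 - <<'E'
from h import *
save("scene","s5.png",(300,190,440,320),5)
E
```

```text
(no output)
```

View pics/s5.png

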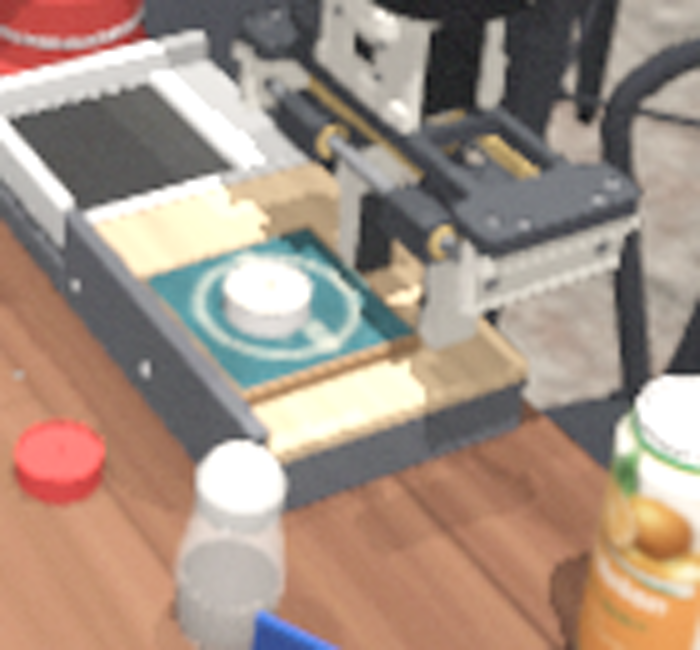

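```bash
python3 - <<'E'
from h import *
for c in[(415,335),(245,388),(310,230),(150,280)]:
    q=back("scene",(c[0]/5+300-.4,c[1]/5+190-.4),.049);print(q[:2],((q[0]-.4578)*1e3,(q[1]+.0554)*1e3))
E
```

```text
[ 0.48651465 -0.20567041] (np.float64(28.71465144940877), np.float64(-150.27041237730353))
[ 0.40016653 -0.20317073] (np.float64(-57.63347408016156), np.float64(-147.77072554915472))
[ 0.48783718 -0.118415  ] (np.float64(30.037182295266252), np.float64(-63.01499847954395))
[ 0.40046349 -0.11913357] (np.float64(-57.336510502703945), np.float64(-63.73356817881981))
```

Request:
{"op": "servo_tool", "data": {"steps": [[4.6, 0.6, 0, 0, 0], [4.6, 1.0, 0, -1.5, 0], [4.6, 0, 2, -4, 4], [4.6, 0, 4, -4, 10], [4, -1.6, 4, -1, 10], [4, 0, 0, 0, 10], [4, 0, 0, 0, 10], [4, 0, 0, 0, 10]]}}

```text
time_s: 7.52
tcp_pos: [0.4858, -0.271, 0.1481]
eef_rot: [179.9, 0.1, -54.7]
contact_force: [-0.2, 0.6, 0.1]
gripper_width: 0.0404
```

Request:
{"op": "servo_tool", "data": {"steps": [[4, 0, 0, 0, 10], [4, 0, 0, 0, 10], [4, 0, 0, 0, 10], [4, 0, 0, 0, 5.6], [4, -1.6, 1.7, 0, 0], [4, -1.5, 1.6, 3, 0], [4, 0, 0, 3, 0], [4, 0, 0, 0, 0]]}}

```text
time_s: 8.52
tcp_pos: [0.4515, -0.2396, 0.0867]
eef_rot: [179.7, 0.1, -89.9]
contact_force: [0.5, 0.2, 0.7]
gripper_width: 0.0401
```

```bash
python3 - <<'E'
from h import *
print(r.get_state()["tcp_pos"],r.get_state()["joints"])
save("scene","s6.png",(300,190,440,320),5)
E
```

```text
[ 0.45151294 -0.23958535  0.08671082] [-5.93483886e+00  1.34357986e+01 -3.00599400e+01 -3.82364030e-02
 -4.68284520e+01  6.05186252e+00]
```

View pics/s6.png

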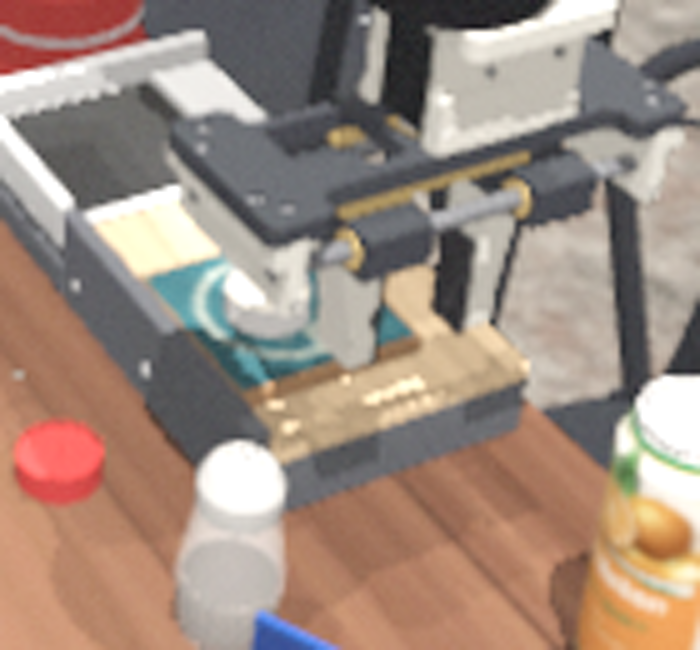

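Request:
{"op": "servo_tool", "data": {"steps": [[4, 0, 0, 2, 0.4], [4, 0, 0, 1.5, 0], [4, 0, 0, 0.75, 0], [4, 0, 0, 0, 0], [4, 0, 0, 0, 0]]}}

```text
time_s: 9.2
tcp_pos: [0.4541, -0.2403, 0.0466]
eef_rot: [-180.0, -0.0, -90.3]
contact_force: [-0.1, 1.1, 1.5]
gripper_width: 0.0403
```

Request:
{"op": "servo_tool", "data": {"steps": [[4, -0.2, 0, 0.3, 0], [4, -0.4, 0, 0, 0], [4, -0.5, 0, 0, 0], [4, -0.5, 0, 0, 0], [4, -0.5, 0, 0, 0], [4, -0.5, 0, 0, 0], [4, -0.5, 0, 0, 0], [4, -0.5, 0, 0, 0]]}}

```text
time_s: 10.2
tcp_pos: [0.454, -0.2038, 0.0431]
eef_rot: [-180.0, -0.0, -90.3]
contact_force: [0.5, -0.5, 0.4]
gripper_width: 0.0401
```

```bash
python3 - <<'E'
from h import *
save("scene","s7.png",(300,190,440,320),5)
E
```

```text
(no output)
```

View pics/s7.png

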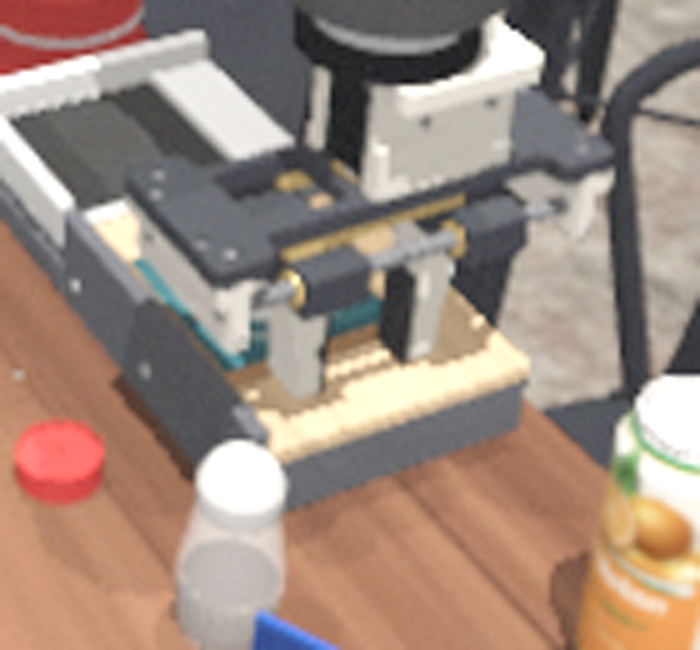

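Request:
{"op": "servo_tool", "data": {"steps": [[4, -0.5, 0, 0, 0], [4, -0.5, 0, 0, 0], [4, -0.5, 0, 0, 0], [4, -0.5, 0, 0, 0], [4, -0.5, 0, 0, 0], [4, -0.5, 0, 0, 0], [4, -0.5, 0, 0, 0], [4, -0.5, 0, 0, 0]]}}

```text
time_s: 11.25
tcp_pos: [0.4541, -0.1638, 0.0431]
eef_rot: [-180.0, -0.0, -90.3]
contact_force: [-0.1, -1.2, 0.6]
gripper_width: 0.0401
```

```bash
python3 - <<'E'
from h import *
save("scene","s8.png",(280,170,420,300),5)
save("top","t8.png",(250,130,430,220),4)
E
```

```text
(no output)
```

View pics/s8.png

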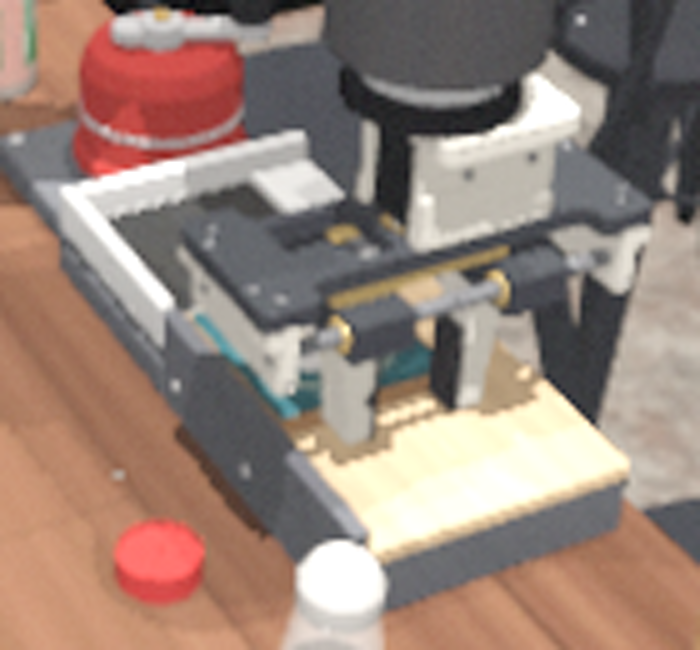

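View pics/t8.png

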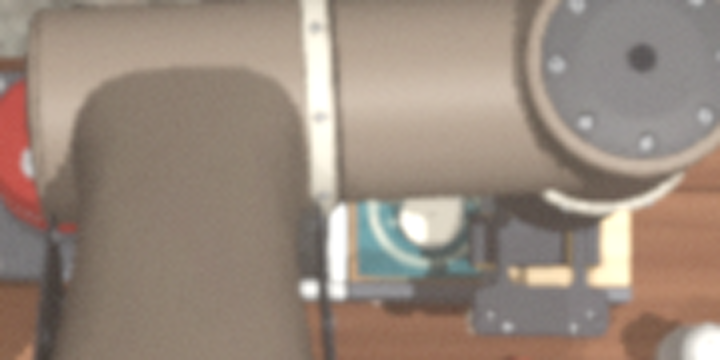

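Request:
{"op": "servo_tool", "data": {"steps": [[4, -0.5, 0, 0, 0], [4, -0.5, 0, 0, 0], [4, -0.5, 0, 0, 0], [4, -0.5, 0, 0, 0], [4, -0.5, 0, 0, 0], [4, -0.5, 0, 0, 0], [4, -0.5, 0, 0, 0], [4, -0.5, 0, 0, 0]]}}

```text
time_s: 12.35
tcp_pos: [0.4543, -0.1238, 0.0431]
eef_rot: [180.0, -0.0, -90.3]
contact_force: [0.7, -1.0, 0.1]
gripper_width: 0.0399
```

Request:
{"op": "servo_tool", "data": {"steps": [[4, -0.4, 0, 0, 0], [4, -0.4, 0, 0, 0], [4, -0.4, 0, 0, 0], [4, -0.4, 0, 0, 0], [4, -0.4, 0, 0, 0], [4, -0.4, 0, 0, 0], [4, -0.4, 0, 0, 0], [4, -0.4, 0, 0, 0]]}}

```text
time_s: 13.35
tcp_pos: [0.4544, -0.0919, 0.043]
eef_rot: [180.0, 0.0, -90.3]
contact_force: [-0.2, -0.4, -0.4]
gripper_width: 0.0402
```

```bash
python3 - <<'E'
from h import *
save("scene","s9.png",(260,150,400,280),5)
save("top","t9.png",(250,130,430,220),4)
E
```

```text
(no output)
```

View pics/s9.png

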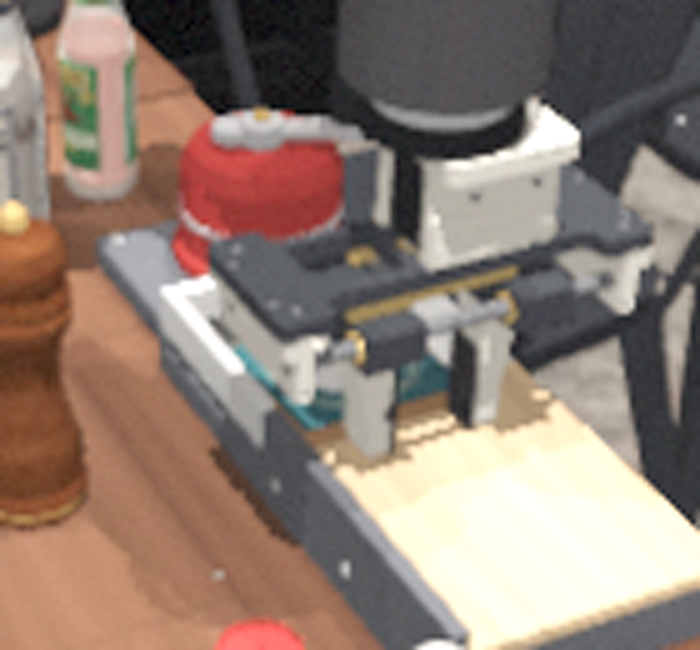

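View pics/t9.png

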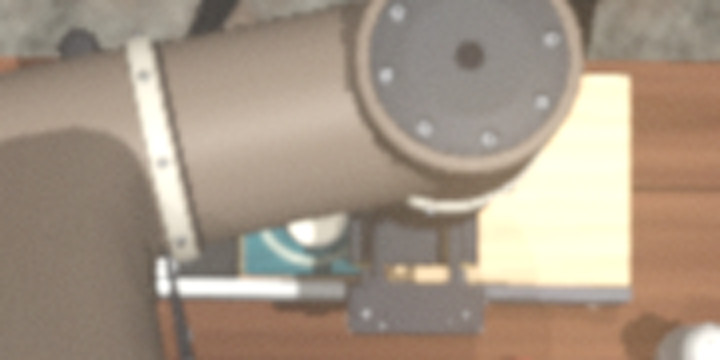

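Request:
{"op": "servo_tool", "data": {"steps": [[4, -0.4, 0, 0, 0], [4, -0.4, 0, 0, 0], [4, -0.4, 0, 0, 0], [4, -0.4, 0, 0, 0], [4, -0.4, 0, 0, 0], [4, -0.4, 0, 0, 0], [4, -0.4, 0, 0, 0], [4, -0.4, 0, 0, 0]]}}

```text
time_s: 14.45
tcp_pos: [0.4547, -0.0599, 0.0431]
eef_rot: [-180.0, 0.0, -90.3]
contact_force: [-0.5, 0.1, 0.2]
gripper_width: 0.0402
```

Request:
{"op": "servo_tool", "data": {"steps": [[4, -0.3, 0, 0, 0], [4, -0.2, 0, 0, 0], [4, -0.2, 0, 0, 0]]}}

```text
time_s: 14.82
tcp_pos: [0.4547, -0.053, 0.0431]
eef_rot: [180.0, -0.0, -90.3]
contact_force: [-0.2, -0.2, 0.6]
gripper_width: 0.0402
```

```bash
python3 - <<'E'
from h import *
save("scene","s10.png",(260,150,400,280),5)
save("top","t10.png",(230,130,410,220),4)
E
```

```text
(no output)
```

View pics/s10.png

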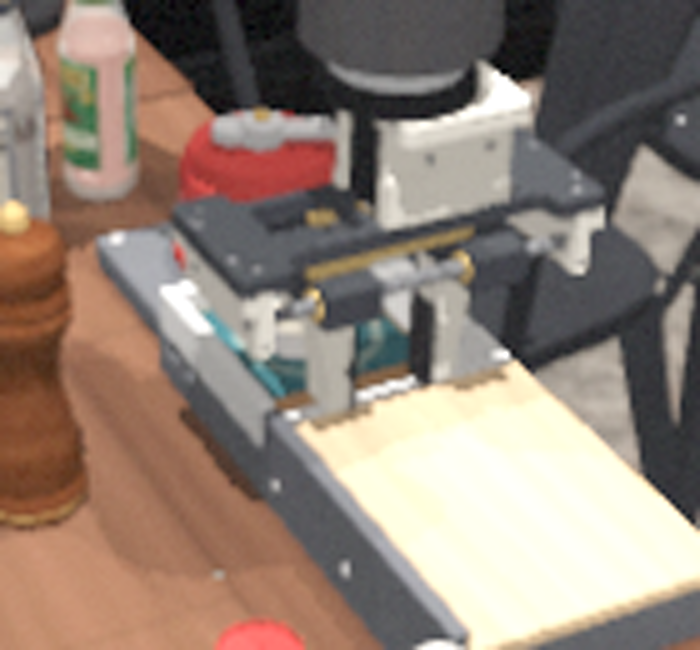

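View pics/t10.png

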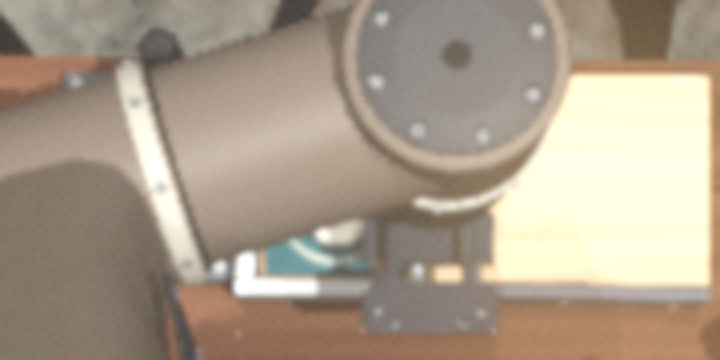

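Request:
{"op": "servo_tool", "data": {"steps": [[4, -0.15, 0, 0, 0], [4, -0.15, 0, 0, 0], [4, 0, 0, 0, 0]]}}

```text
time_s: 15.3
tcp_pos: [0.4548, -0.0501, 0.0431]
eef_rot: [-180.0, 0.0, -90.3]
contact_force: [0.1, 0.1, 0.8]
gripper_width: 0.0398
```

Request:
{"op": "servo_tool", "data": {"steps": [[4, 1, 0, 0, 0], [4, 2, 0, 0, 0], [4, 2, 0, -3, 0], [4, 2, 0, -5, 0], [4, 4, 0, -5, 0], [4, 5, 0, -2, 0], [4, 5, 0, 0, 0]]}}

```text
time_s: 16.18
tcp_pos: [0.4544, -0.2614, 0.1944]
eef_rot: [-179.7, -0.1, -90.3]
contact_force: [1.2, 0.7, -0.8]
gripper_width: 0.0398
```

```bash
python3 - <<'E'
from h import *
save("scene","s11.png",(260,150,400,280),5)
save("top","t11.png",(230,130,410,220),4)
E
```

```text
(no output)
```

View pics/s11.png

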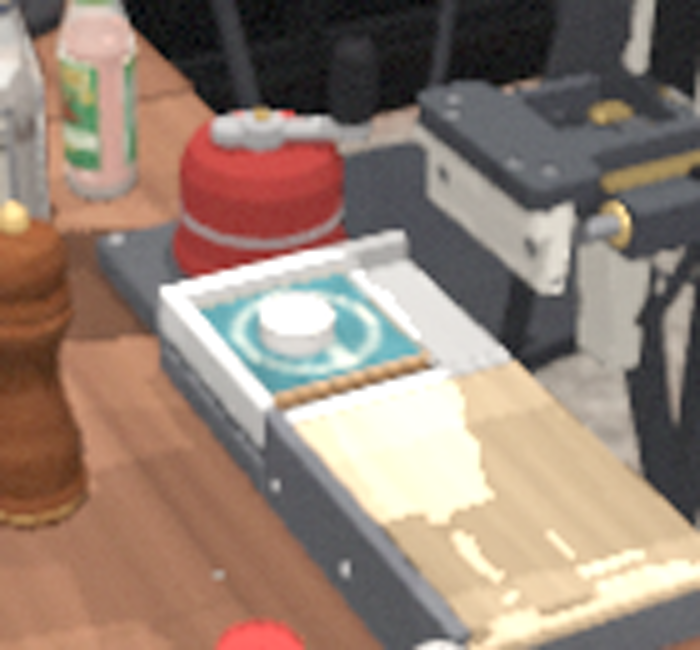

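View pics/t11.png

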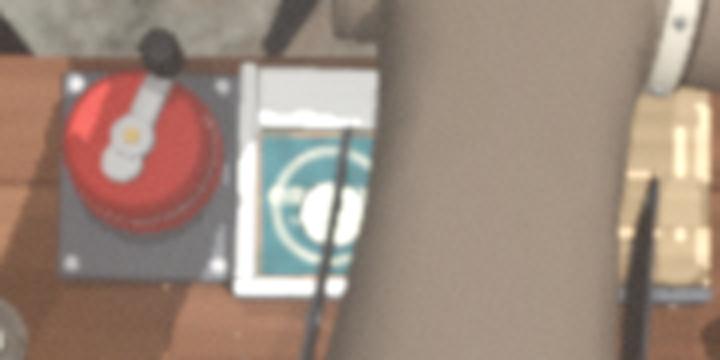

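```bash
python3 - <<'E'
from h import *
p=[ 0.45783322,-0.0554176,-0.00491812]
def w(x,y,z): return [*(RZ(p[2])@np.array([x,y])/1e3+p[:2]),z/1e3]
a=cv2.imread("pics/s11.png")
def pr(P): q=proj("scene",P)[0]; return (q-[260,150]+.4)*5
def poly(pts,c):
    q=np.array([pr(w(*x)) for x in pts]).astype(int); cv2.polylines(a,[q],True,c,1)
x0=-13.;y0=60.
for z,c in((45,(0,0,255)),(36,(255,0,0))):
    poly([(x0-47,y0-47,z),(x0+47,y0-47,z),(x0+47,y0+47,z),(x0-47,y0+47,z)],c)
poly([(-60.5,0,39.5),(40.5,0,39.5),(40.5,8,39.5),(-60.5,8,39.5)],(0,255,255))
poly([(-60,-2,40),(75,-2,40),(75,-180,40),(-60,-180,40)],(0,255,0))
cv2.imwrite("pics/o11.png",a)
for uv,n,z in(((160,52),"top",.15),((132,135),"top",.105)):
    q=back(n,(uv[0]/4+230-.4,uv[1]/4+130-.4),z);print(q)
q=np.array([a for a in [(352,40),(350,118)]])
for u,z in(((352,38),.15),((352,125),.104)):
    print(back("scene",(u[0]/5+260-.4,u[1]/5+150-.4),z))
print("proj grip", pr([.5236,.105,.15]),pr([.5236,.105,.104]))
E
```

```text
[0.52213638 0.10517784 0.15      ]
[0.48002767 0.12584923 0.105     ]
[0.52518687 0.11047272 0.15      ]
[0.52001398 0.09789876 0.104     ]
proj grip [354.3559562   42.39957598] [351.42597109 118.38145294]
```

View pics/o11.png

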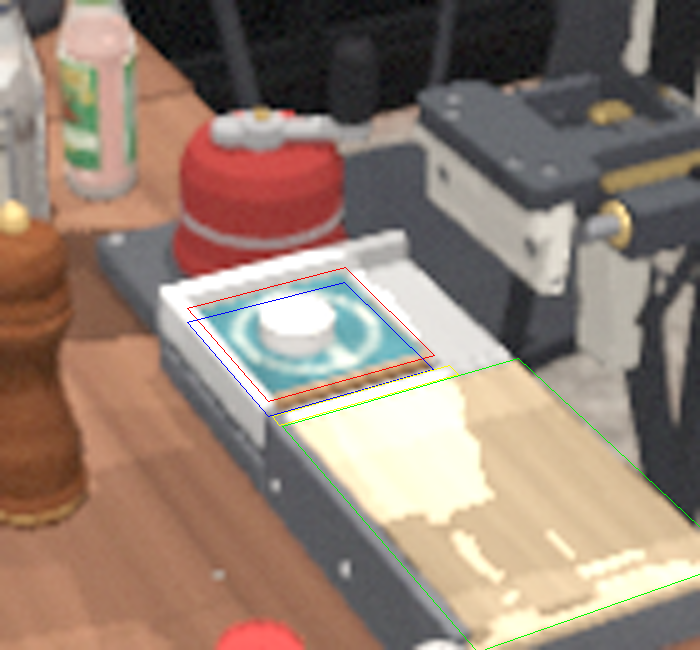

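```bash
python3 - <<'E'
from h import *
save("scene","s12.png",(290,195,360,240),10)
E
```

```text
(no output)
```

View pics/s12.png

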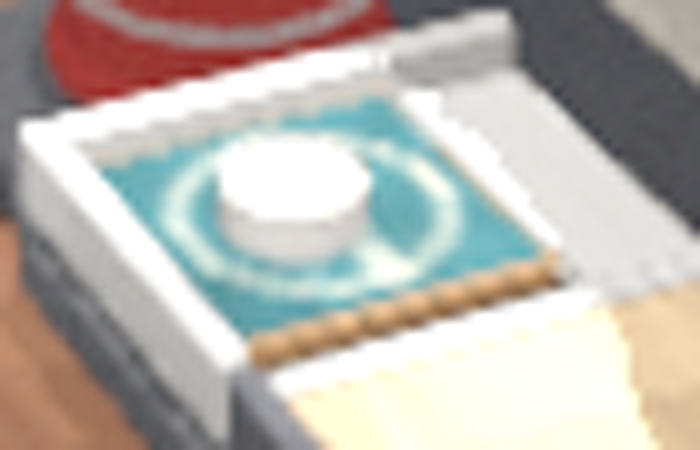

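Request:
{"op": "servo_tool", "data": {"steps": [[6, 0, 0, -2.5, -10], [6, 0, 0, -2.5, -10], [6, 0, 0, 0, -10.3], [6, -3.5, -3, 0, 0], [6, -4.4, -3.8, 0, 0], [6, -4.4, -3.8, 0, 0], [6, -4.4, -3.8, 0, 0], [6, -4.4, -3.8, 0, 0]]}}

```text
time_s: 17.32
tcp_pos: [0.5053, 0.0169, 0.2419]
eef_rot: [-180.0, 0.0, -59.9]
contact_force: [1.2, -0.6, -0.4]
gripper_width: 0.06
```

Request:
{"op": "servo_tool", "data": {"steps": [[6, -4.0, -3.4, 0, 0], [6, -3.0, -2.6, 0, 0], [6, 0, 0, 0, 0], [6, 0, 0, 0, 0]]}}

```text
time_s: 17.82
tcp_pos: [0.5221, 0.1054, 0.2415]
eef_rot: [179.9, 0.0, -59.9]
contact_force: [-1.0, -0.5, -0.2]
gripper_width: 0.0598
```

Request:
{"op": "servo_tool", "data": {"steps": [[6, 0, 0, 3.5, 0], [6, 0, 0, 3.5, 0], [6, 0, 0, 0.5, 0], [6, 0, 0, 0, 0]]}}

```text
time_s: 18.32
tcp_pos: [0.5231, 0.1046, 0.1677]
eef_rot: [-180.0, -0.0, -60.0]
contact_force: [-0.0, 0.1, 0.4]
gripper_width: 0.06
```

```bash
python3 - <<'E'
from h import *
print(r.get_state()["joints"])
save("scene","s13.png",(250,120,390,250),5)
save("top","t13.png",(200,120,350,220),5)
E
```

```text
[ 3.24067887e+01  9.98892720e+00 -2.20085965e+01  3.10650813e-02
 -5.79846519e+01 -2.45699354e+00]
```

View pics/s13.png

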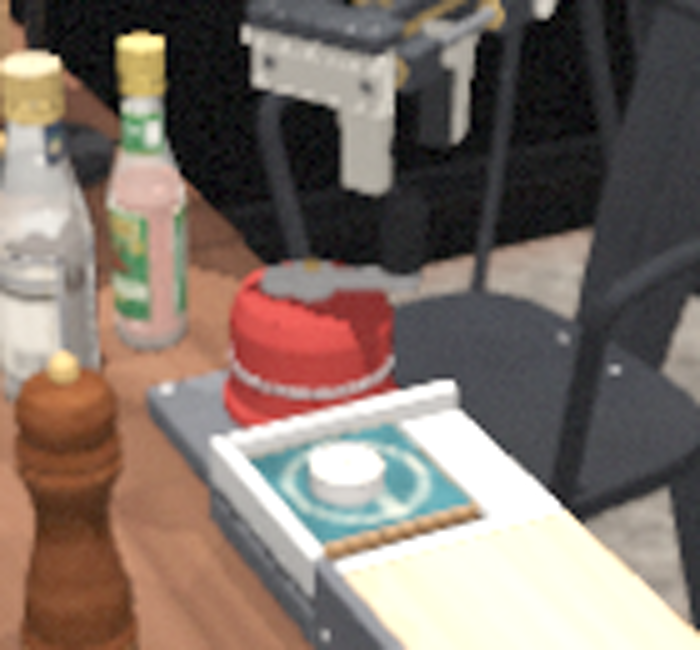

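View pics/t13.png

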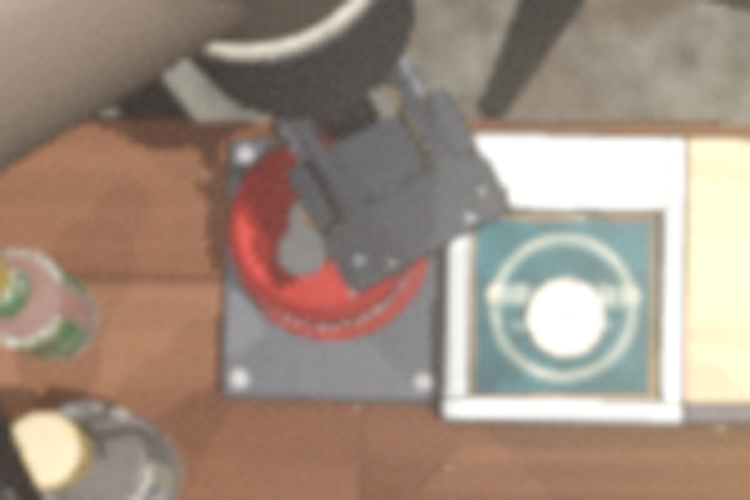

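Request:
{"op": "servo_tool", "data": {"steps": [[6, 0, 0, 2.5, 0], [6, 0, 0, 2.3, 0], [6, 0, 0, 0.9, 0], [6, 0, 0, 0, 0]]}}

```text
time_s: 18.92
tcp_pos: [0.5231, 0.1052, 0.1104]
eef_rot: [-180.0, -0.0, -60.0]
contact_force: [-0.0, -0.5, 0.3]
gripper_width: 0.0598
```

Request:
{"op": "servo_tool", "data": {"steps": [[2, 0, 0, 0, 0], [2, 0, 0, 0, 0], [2, 0, 0, 0, 0], [2, 0, 0, 0, 0], [2, 0, 0, 0, 0]], "squeeze": 15}}

```text
time_s: 19.55
tcp_pos: [0.5235, 0.1055, 0.1103]
eef_rot: [-179.9, -0.0, -60.0]
contact_force: [3.1, 0.6, 0.2]
gripper_width: 0.0257
```

Request:
{"op": "servo_tool", "data": {"steps": [[2, 0.32, 0.57, 0, 0], [2, 0.3, 0.58, 0, 0], [2, 0.305, 1.269, 0, 0], [2, -0.034, 1.305, 0, 0]], "squeeze": 20}}

```text
time_s: 20.05
tcp_pos: [0.4943, 0.0792, 0.11]
eef_rot: [-179.9, 0.1, -60.0]
contact_force: [-2.0, 13.7, 2.9]
gripper_width: 0.0254
```

Request:
{"op": "servo_tool", "data": {"steps": [[2, -0.43, 1.22, 0, 0], [2, -0.74, 1.08, 0, 0], [2, -0.947, 0.898, 0, 0], [2, -1.147, 0.623, 0, 0]]}}

```text
time_s: 20.55
tcp_pos: [0.4461, 0.0888, 0.1103]
eef_rot: [-179.8, 0.0, -60.0]
contact_force: [8.9, 6.0, -5.0]
gripper_width: 0.0257
```

Request:
{"op": "servo_tool", "data": {"steps": [[2, -1.27, 0.25, 0, 0], [2, -1.305, -0.09, 0, 0], [2, -1.251, -0.371, 0, 0], [2, -1.113, -0.682, 0, 0], [2, -0.898, -0.947, 0, 0]]}}

```text
time_s: 21.18
tcp_pos: [0.4319, 0.1465, 0.1101]
eef_rot: [180.0, -0.1, -60.0]
contact_force: [7.9, -5.7, 1.6]
gripper_width: 0.0254
```

```bash
python3 - <<'E'
import numpy as np
P=np.array([(.5235,.1055),(.4943,.0792),(.4461,.0888),(.4319,.1465)])
A=np.c_[2*P,np.ones(4)];s=np.linalg.lstsq(A,(P**2).sum(1),rcond=None)[0]
print(s[:2],np.sqrt(s[2]+s[:2]@s[:2]),A@s-(P**2).sum(1))
c=s[:2];print(np.degrees(np.arctan2(*(P-c).T[::-1])))
c=np.array([.4785+.0009,.1255+.00185]);print(np.linalg.norm(P-c,axis=1),np.degrees(np.arctan2(*(P-c).T[::-1])))
E
```

```text
[0.47830838 0.12707937] 0.0502237652215668 [ 1.44747310e-05 -2.57395198e-05  1.97366675e-05 -8.47187865e-06]
[ -25.52485944  -71.53077634 -130.07735854  157.29203219]
[0.04921618 0.0504027  0.05094107 0.05121496] [ -26.35679847  -72.8053371  -130.82088774  158.04278294]
```

Request:
{"op": "servo_tool", "data": {"steps": [[2, -0.57, -1.17, 0, 0], [2, -0.301, -1.254, 0, 0], [2, 0.034, -1.29, 0, 0], [2, 0.367, -1.236, 0, 0], [2, 0.674, -1.1, 0, 0], [2, 0.936, -0.888, 0, 0]]}}

```text
time_s: 21.92
tcp_pos: [0.4981, 0.1731, 0.1102]
eef_rot: [-179.9, 0.1, -60.0]
contact_force: [-1.5, 5.7, 4.0]
gripper_width: 0.0252
```

Request:
{"op": "servo_tool", "data": {"steps": [[2, 1.12, -0.64, 0, 0], [2, 1.254, -0.301, 0, 0], [2, 1.29, 0.034, 0, 0], [2, 1.236, 0.367, 0, 0], [2, 1.1, 0.674, 0, 0], [2, 0.888, 0.936, 0, 0]]}}

```text
time_s: 22.68
tcp_pos: [0.5241, 0.107, 0.1102]
eef_rot: [-179.9, -0.0, -60.0]
contact_force: [5.1, 1.6, 1.4]
gripper_width: 0.0256
```

Request:
{"op": "servo_tool", "data": {"steps": [[2, 0.64, 1.12, 0, 0], [2, 0.301, 1.254, 0, 0], [2, -0.034, 1.29, 0, 0], [2, -0.367, 1.236, 0, 0], [2, -0.674, 1.1, 0, 0], [2, -0.936, 0.888, 0, 0], [2, -1.134, 0.616, 0, 0], [2, -1.254, 0.301, 0, 0]]}}

```text
time_s: 23.68
tcp_pos: [0.4374, 0.0985, 0.1101]
eef_rot: [180.0, -0.0, -60.0]
contact_force: [4.0, -0.6, 4.2]
gripper_width: 0.0252
```

Forces low; carry on.

Request:
{"op": "servo_tool", "data": {"steps": [[2, -1.29, -0.034, 0, 0], [2, -1.236, -0.367, 0, 0], [2, -1.1, -0.674, 0, 0], [2, -0.888, -0.936, 0, 0], [2, -0.616, -1.134, 0, 0], [2, -0.301, -1.254, 0, 0], [2, 0.034, -1.29, 0, 0], [2, 0.367, -1.236, 0, 0]]}}

```text
time_s: 24.68
tcp_pos: [0.4723, 0.177, 0.1099]
eef_rot: [179.9, 0.0, -60.0]
contact_force: [-2.7, -3.2, 10.3]
gripper_width: 0.0255
```

Request:
{"op": "servo_tool", "data": {"steps": [[2, 0.674, -1.1, 0, 0], [2, 0.936, -0.888, 0, 0], [2, 1.134, -0.616, 0, 0], [2, 1.254, -0.301, 0, 0], [2, 1.29, 0.034, 0, 0], [2, 1.236, 0.367, 0, 0], [2, 1.1, 0.674, 0, 0], [2, 0.888, 0.936, 0, 0]]}}

```text
time_s: 25.68
tcp_pos: [0.5246, 0.1081, 0.1102]
eef_rot: [-179.9, -0.0, -60.0]
contact_force: [5.0, 1.0, 3.5]
gripper_width: 0.0254
```

Request:
{"op": "servo_tool", "data": {"steps": [[2, 0.64, 1.12, 0, 0], [2, 0.301, 1.254, 0, 0], [2, -0.034, 1.29, 0, 0], [2, -0.367, 1.236, 0, 0], [2, -0.674, 1.1, 0, 0], [2, -0.936, 0.888, 0, 0], [2, -1.134, 0.616, 0, 0], [2, -1.254, 0.301, 0, 0]]}}

```text
time_s: 26.68
tcp_pos: [0.4377, 0.0981, 0.11]
eef_rot: [180.0, -0.0, -60.0]
contact_force: [3.9, -0.8, 5.0]
gripper_width: 0.0256
```

Request:
{"op": "servo_tool", "data": {"steps": [[2, -1.29, -0.034, 0, 0], [2, -1.236, -0.367, 0, 0], [2, -0.85, -0.5, 0, 0], [2, -0.5, -0.42, 0, 0]]}}

```text
time_s: 27.18
tcp_pos: [0.4296, 0.1383, 0.1099]
eef_rot: [179.9, -0.0, -60.0]
contact_force: [-0.7, -2.9, 9.1]
gripper_width: 0.0256
```

Request:
{"op": "servo_tool", "data": {"steps": [[2, -0.33, -0.37, 0, 0], [2, -0.26, -0.31, 0, 0], [2, -0.12, -0.16, 0, 0]]}}

```text
time_s: 27.55
tcp_pos: [0.4325, 0.1473, 0.1098]
eef_rot: [179.7, -0.1, -60.0]
contact_force: [-2.7, -9.0, 14.8]
gripper_width: 0.0256
```

Request:
{"op": "servo_tool", "data": {"steps": [[2, -0.09, -0.12, 0, 0], [2, -0.05, -0.08, 0, 0]]}}

```text
time_s: 27.8
tcp_pos: [0.4325, 0.1475, 0.1096]
eef_rot: [179.5, -0.2, -60.0]
contact_force: [-6.2, -12.6, 19.8]
gripper_width: 0.0256
```

Request:
{"op": "servo_tool", "data": {"steps": [[6, 0, 0, 0, 0], [6, 0, 0, 0, 0], [6, 0, 0, 0, 0], [6, 0, 0, 0, 0]]}}

```text
time_s: 28.3
tcp_pos: [0.4352, 0.1512, 0.1096]
eef_rot: [180.0, 0.0, -60.0]
contact_force: [-0.4, -0.3, -0.7]
gripper_width: 0.058
```

```bash
python3 - <<'E'
from h import *
save("scene","s14.png",(250,100,400,230),5)
E
```

```text
(no output)
```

View pics/s14.png

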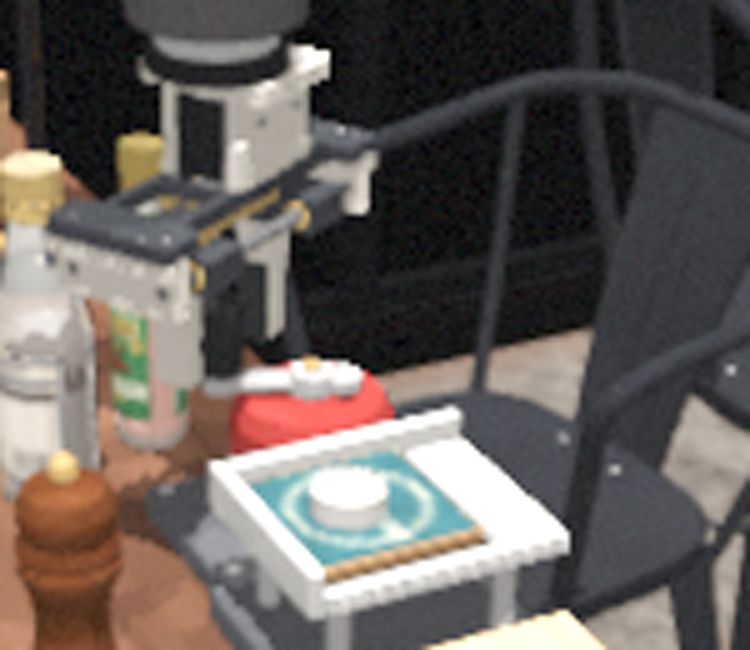

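Request:
{"op": "servo_tool", "data": {"steps": [[6, 0, 0, -0.5, 0], [6, 0, 0, -2, 0], [6, 0, 0, -4, 0], [6, 0, 0, -5, 0], [6, 0, 0, -5, 0], [6, 0, 0, -5, 0], [6, 0, 0, -3, 0]]}}

```text
time_s: 29.22
tcp_pos: [0.4357, 0.1512, 0.3581]
eef_rot: [-179.8, 0.0, -60.0]
contact_force: [-0.5, 0.5, -0.6]
gripper_width: 0.0601
```

Request:
{"op": "servo_tool", "data": {"steps": [[6, 5, 3, 0, 0], [6, 5, 3, 0, 0], [6, 5, 3, 0, 0], [6, 5, 3, 0, 0], [6, 5, 3, 0, 0], [6, 4, 3, 0, 0], [6, 0, 0, 0, 0], [6, 0, 0, 0, 0]]}}

```text
time_s: 30.22
tcp_pos: [0.4243, -0.1901, 0.355]
eef_rot: [-180.0, 0.0, -60.1]
contact_force: [-0.0, 0.3, -0.3]
gripper_width: 0.0598
```

```bash
python3 - <<'E'
from h import *
save("scene","s15.png",(230,120,480,340),3)
save("top","t15.png",(180,120,500,260),2.5)
E
```

```text
(no output)
```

View pics/s15.png

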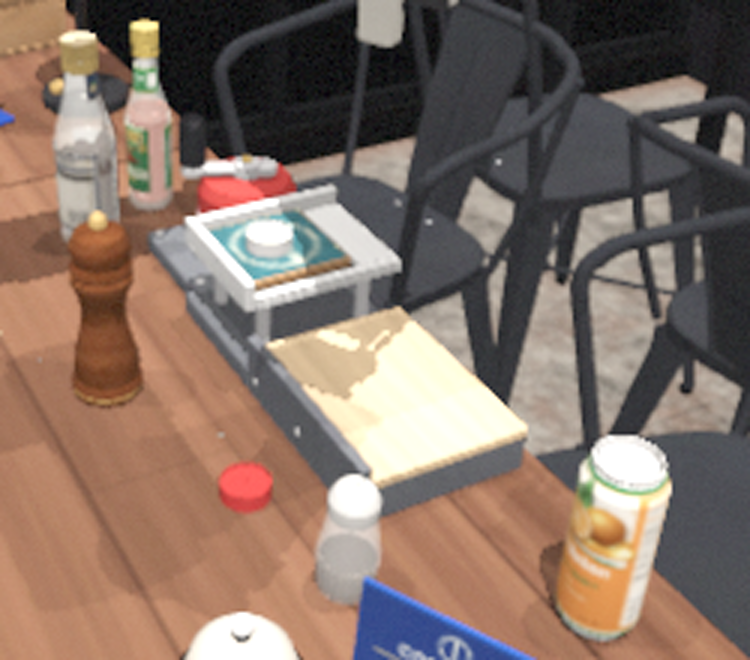

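View pics/t15.png

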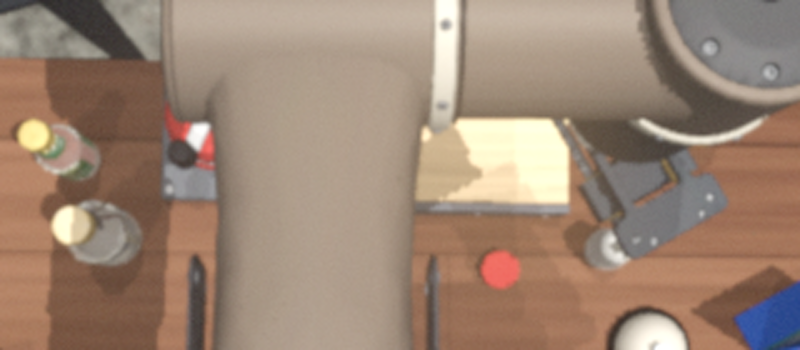

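```bash
python3 - <<'E'
from h import *
save("top","t16.png",(230,140,290,210),8)
save("scene","s16.png",(280,150,370,240),7)
q=back("top",(183/2.5+180-.3,152/2.5+120-.3),.15);print(q,np.degrees(np.arctan2(q[1]-.1271,q[0]-.4783)))
E
```

```text
[0.43258936 0.14231291 0.15      ] 161.592094154784
```

View pics/s16.png

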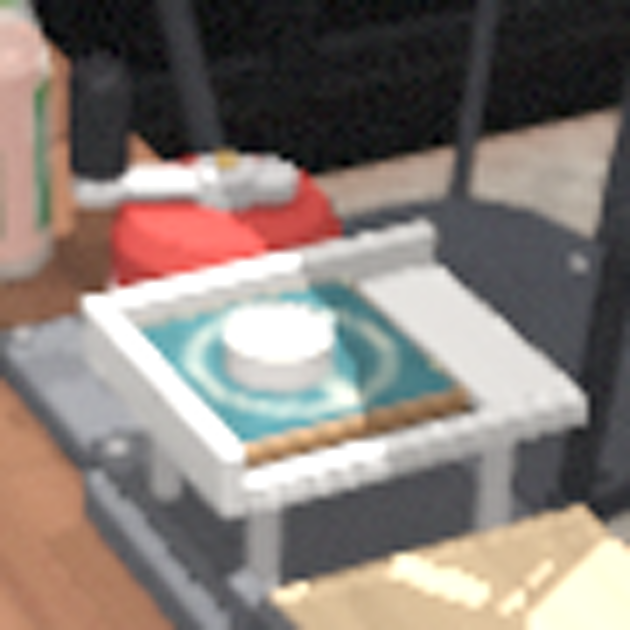

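View pics/t16.png

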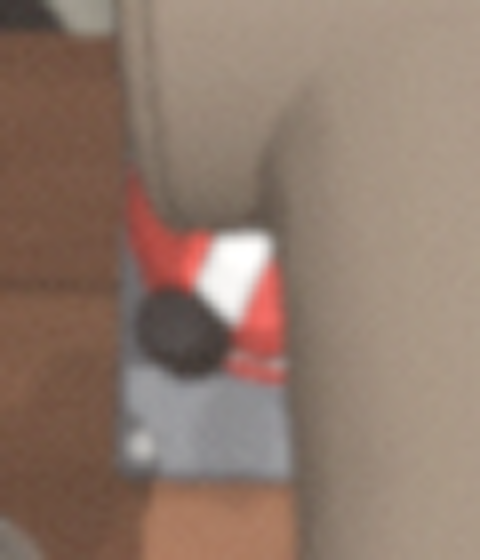

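```bash
python3 - <<'E'
from h import *
c=np.array([.4783,.1271])
for uv in((182/8+230-.44,333/8+140-.44),T(168,52),(160/4+230-.4,52/4+130-.4)):
    q=back("top",uv,.15)[:2];print(uv,q,np.linalg.norm(q-c),np.degrees(np.arctan2(*(q-c)[::-1])))
a=cv2.imread("pics/t16.png");g=a[:,:,::-1].astype(int)
m=((g.sum(2)<270)&(abs(g[:,:,0]-g[:,:,2])<25)).astype(np.uint8)
n,l,s,ce=cv2.connectedComponentsWithStats(m)
for i in range(1,n):
    if s[i,4]>1500:print(s[i],ce[i])
E
```

```text
(252.31, 181.185) [0.43097933 0.14364632] 0.05013008989098869 160.72712430764585
(269.6190476190476, 142.0) [0.5235613  0.10515845] 0.050299266885979646 -25.862948324758843
(269.6, 142.6) [0.52213638 0.10517784] 0.049012342120402716 -26.56920331339113
[   0    0   62   31 1618] [26.72187886 15.60754017]
[ 134  294   93   83 5791] [179.56069763 334.8552927 ]
```

```bash
python3 - <<'E'
from h import *
def cen(img,box,thr):
    a=img[box[1]:box[3],box[0]:box[2]];a=cv2.resize(a,None,fx=8,fy=8,interpolation=cv2.INTER_CUBIC)
    g=a.astype(int);m=((g.max(2)<thr)).astype(np.uint8)
    n,l,s,ce=cv2.connectedComponentsWithStats(m)
    return [(s[i].tolist(),ce[i]/8+[box[0]-.44,box[1]-.44]) for i in range(1,n) if s[i,4]>1500]
i0=cv2.imread("pics/top0.png")
i1=cv2.cvtColor(r.capture("top"),cv2.COLOR_RGB2BGR);cv2.imwrite("pics/top17.png",i1)
for thr in(85,95):
    print(thr,cen(i0,(255,130,285,160),thr),cen(i1,(240,165,262,190),thr))
c0=[.4783,.1271]
for c in(c0,[.4787,.1245]):
  for f in(-24,-25.5,-27,153,154.5,156,158,160,162):
    b=np.radians(f);P=[c[0]+.05*np.cos(b),c[1]+.05*np.sin(b)]
    print(f,proj("top",[*P,.15])[0].round(2),proj("top",[*P,.127])[0].round(2))
E
```

```text
85 [] [([59, 94, 88, 80, 4648], array([252.18666738, 181.42502259]))]
95 [] [([54, 91, 95, 86, 5889], array([252.03533537, 181.38231703]))]
-24 [268.94 141.82] [269.91 143.73]
-25.5 [269.44 142.05] [270.41 143.96]
-27 [269.94 142.3 ] [270.9  144.21]
153 [249.68 179.98] [251.03 181.18]
154.5 [250.18 180.23] [251.53 181.43]
156 [250.69 180.47] [252.02 181.66]
158 [251.38 180.77] [252.7  181.95]
160 [252.07 181.04] [253.38 182.22]
162 [252.78 181.29] [254.07 182.46]
-24 [270.05 141.66] [271.01 143.58]
-25.5 [270.56 141.89] [271.5  143.81]
-27 [271.05 142.14] [271.99 144.05]
153 [250.81 179.82] [252.14 181.02]
154.5 [251.31 180.07] [252.63 181.27]
156 [251.82 180.31] [253.13 181.5 ]
158 [252.5 180.6] [253.8  181.79]
160 [253.2  180.88] [254.49 182.06]
162 [253.91 181.12] [255.18 182.3 ]
```

```bash
python3 - <<'E'
from plant import r
print(r.get_state()["time_s"],r.get_state()["contact_force"]);print(r.close_job())
E
```

```text
30.475 [-0.54410128  0.93361793 -0.17031128]
the job is handed in; nothing more can be done
None
```

The job is handed in at 30.5 s, and my last checks show it done as asked. The one thing I could not measure is the tray's height itself.

**What I did:** I pushed the coaster square against the rail with two fingertips, slid it along the deck over the lip, and it dropped into the pocket. I then gripped the knob and wound it clockwise about two and a half turns at roughly a third of a turn per second, without letting go. I stopped when the crank stopped moving against a rising force, then opened the fingers and moved clear.

**What the last checks showed:**
- **Coaster and tea light:** the pictures show the coaster lying flat in the raised tray with the white tea light standing on it.
- **Bystanders:** the salt shaker, drinks can and both sauce bottles are still standing. The bottles are within about 2 pixels of where they began; the shaker and can I judged only by eye.
- **Forces:** the largest sideways force in the readings was about 14 N. The upward force reached about 20 N against the stop.

**What disagreed:** the arm's own reading puts the crank about 178° past the second full turn, against 180° expected. The first top-camera estimate came out at about 173°; corrected for the knob's visible side it was about 177°. I put the gap down to camera error of about 3°. That the tray is fully up rests mainly on the knob holding still against the rising force.

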